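# Sort the gate-side handful

### The job

Sort the mixed handful on the camp table: lay both wooden line pegs flat on the floor of the oblong wooden tray, stand both brass hose couplings upright on their wide ends in the square steel tin, and set the small brown pot upright in the middle of the round terracotta saucer. Leave the glass jar and the tall tower of pots standing where they are.

Things in the scene. Friction and masses are not known exactly. Their poses are not given: they have to be found in the camera images.
- peg_a: One line peg of plain brown hardwood, lying on the table: 22 mm square bar, 90 mm long over all, 70 mm of it full section, then tapering to a short blunt point at its +x end; 40 g. Origin at the middle of its length on its underside; x along the peg, z up. The other peg is the same.
- peg_b: The second line peg of plain brown hardwood, lying on the table: 22 mm square bar, 90 mm long over all, 70 mm of it full section, then tapering to a short blunt point at its +x end; 40 g. Origin at the middle of its length on its underside; x along the peg, z up. The other peg is the same.
- coupling_a: One brass hose coupling standing upright on its wide end: round ribbed collar 37 mm across over the ribs, 18 mm high, and above it a plain round stem 18 mm across, up to 46 mm overall height; 90 g. Origin at the centre of its underside, z up along the stem; yaw has no meaning. The other coupling is the same.
- coupling_b: The second brass hose coupling standing upright on its wide end: round ribbed collar 37 mm across over the ribs, 18 mm high, and above it a plain round stem 18 mm across, up to 46 mm overall height; 90 g. Origin at the centre of its underside, z up along the stem; yaw has no meaning. The other coupling is the same.
- small_pot: The single small brown plastic plant pot, open top, standing upright, empty: 55 mm high, rim band 52 mm in outer diameter over the top 15 mm, below it tapering from 47 mm to 38 mm across at the base, wall 3 mm; 30 g. Origin at the centre of its underside, z up; yaw has no meaning.
- oblong_tray: Oblong open tray of pale wood, fixed to the table: 190 mm along its x, 125 mm along its y, walls 22 mm high and 5 mm thick, inner floor 5 mm above the table (inside 180 x 115 mm). Origin at the centre of its underside.
- square_tin: Square open tin of steel, fixed to the table: 120 x 120 mm, walls 25 mm high and 5 mm thick, inner floor 5 mm above the table (inside 110 x 110 mm). Origin at the centre of its underside, x and y along its sides.
- saucer: Round terracotta saucer, fixed to the table: 120 mm across at the rim, 14 mm high, flat inner floor 5 mm above the table and about 92 mm across. Origin at the centre of its underside.
- mason_jar: Bystander: glass jar with a closed steel lid, 82 mm across, 140 mm high, loose. Origin at the centre of its underside. Not to be disturbed.
- pot_tower: Bystander: tower of nested brown plastic pots, one loose body, 114 mm across at the rims, 195 mm high. Origin at the centre of its underside. Not to be disturbed.
There are look-alikes about, which are no part of the job. Leave any blue, purple or turquoise look-alike of the coupling_a alone.

How it is judged:
At the end, for the whole second after the job is handed in: Pegs level on the oblong tray's floor, not on each other; couplings upright (7 deg) on the square tin's floor; small pot upright on the saucer within 15 mm of its centre; all at rest and released; jar and tower upright, within 20 mm of their start (x of peg_a in the frame of oblong_tray between -0.085 and 0.085 m and y of peg_a in the frame of oblong_tray between -0.055 and 0.055 m and z of each of peg_a, peg_b in the frame of oblong_tray below 0.02 m and angle between peg_a's own x axis and vertical between 1.45 and 1.69 rad and x of peg_b in the frame of oblong_tray between -0.085 and 0.085 m and y of peg_b in the frame of oblong_tray between -0.055 and 0.055 m and angle between peg_b's own x axis and vertical between 1.45 and 1.69 rad and x of coupling_a in the frame of square_tin between -0.05 and 0.05 m and y of coupling_a in the frame of square_tin between -0.05 and 0.05 m and z of each of coupling_a, coupling_b in the frame of square_tin below 0.01 m and angle between each of coupling_a, coupling_b, small_pot's own z axis and vertical below 0.12 rad and x of coupling_b in the frame of square_tin between -0.05 and 0.05 m and y of coupling_b in the frame of square_tin between -0.05 and 0.05 m and horizontal distance between small_pot and saucer below 0.015 m and z of small_pot in the frame of saucer below 0.01 m and linear speed of each of peg_a, peg_b, coupling_a, coupling_b, small_pot below 0.02 m/s and distance of each of mason_jar, pot_tower from where it was at the start of the episode below 0.02 m and angle between each of mason_jar, pot_tower's own z axis and vertical below 0.1 rad); the robot touches nothing.
It fails at once if the mason jar is shifted by more than 20 mm or tipped (distance of mason_jar from where it was at the start of the episode above 0.02 m or angle between mason_jar's own z axis and vertical above 0.1 rad).
It fails at once if the tower of pots is shifted by more than 20 mm or tipped (distance of pot_tower from where it was at the start of the episode above 0.02 m or angle between pot_tower's own z axis and vertical above 0.1 rad).
It also fails if it takes over 102 s, if anything falls off the work surface, if the arm or the gripper's body presses on something with over 40 N, if the wrist force passes 120 N, or if a joint passes its speed limit or range.

### The arm

A 7-joint arm with a two-finger parallel gripper is mounted at the origin on the work surface. World frame = base frame: x ahead of the robot, y to its left, z up, the work surface at z = 0. Lengths are in m, angles in rad, forces in N, time in s.
With the tool pointing down it reaches from about 0.425 to 0.825 m from the base axis. Payload 3.6 kg.
Tool frame: the origin (TCP) lies where the fingers leave the gripper's body, on its centre line; the fingertips stand 73 mm ahead of it and the grasp point (between the pads) lies 54 mm ahead of it; x points along the fingers, y is the direction in which the jaws open and shut, and the axes are right-handed (so a half turn about x gives the same grasp; the last joint's range is limited). The gripper opens to 85 mm and grips with 20 to 120 N. Pads are 22 mm wide; open, the fingers measure 114 mm over their backs; the gripper's body (76 mm by 85 mm) begins 54 mm behind the grasp point. The pads swing forward as they close: fully open they stand 13 mm farther back than shut.
Start: joints at [-1.248, 0.615, -0.013, 1.423, 0.008, 1.103, -0.04], TCP at [0.223, 0.611, 0.304] pointing down, gripper open.
Joint ranges: [-3.12, 3.12], [-0.3, 2.06], [-1.34, 1.32], [0.26, 2.42], [-1.36, 4.5], [0.01, 1.98], [-2.84, 2.84]. Speed limits (rad/s): [2.79, 2.79, 3.14, 3.14, 3.14, 3.14, 3.14].

### API

Orientations are given as a unit quaternion [x, y, z, w].
In Python, from station import arm, snapshot, camera_info, ticket gives the robot as it stands. Calls block until the motion is done:
- arm.movep(position, orientation): joint-space move of the TCP to a pose.
- arm.line_to(position, velocity=0.15, ori=None): straight line of the TCP; ori=None keeps the orientation; velocity is the mean speed in m/s.
- arm.move_j(angles): joint-space move.
- arm.move_gripper(opening, effort=None): opening from 0.0 (shut) to 1.0 (fully open); effort is the grip in N (None keeps the last); returns when the fingers have stopped.
- arm.pause(seconds).
- arm.ik(position, orientation): joint angles nearest the present ones, or None.
- snapshot(name): name is "scene" or "top" or "wrist"; returns the picture (480x640x3 uint8, blue, green, red); there is no depth.
- camera_info(name): a dict with "fx", "fy", "cx", "cy" (pixels), "dist_coeffs" ([k1, k2, p1, p2, k3] as OpenCV has them; the pictures are not rectified), "R" (3x3) and "t" (3): a world point X has camera coordinates R X + t; the wrist camera has in their place "T_tool_cam" (4x4, takes a point from camera to tool coordinates, whose origin is the TCP and whose axes are the tool frame's). Camera axes: x right, y down, z forward; pixel columns grow to the right and rows downward; lengths in m; the calibration is good to about 2 mm. A picture is of the moment at which its call begins: read the wrist's pose just before it. camera_info takes no time and is no camera call.
A pose or a line that the arm cannot do raises arm.MotionError and nothing moves.
- ticket.finish_job(): hands the job in, once; it reports no verdict.
Readings, each from a call of its own:
- arm.read_time(): time.
- arm.read_joint_positions(): joint angles.
- arm.read_dq(): joint speeds.
- arm.read_effort(): joint torques, N m.
- arm.read_tool_pos(): TCP position.
- arm.read_eef_rot(): TCP orientation.
- arm.read_ft_force(): force on the tool from outside, world axes, zero at the start.
- arm.read_wrist_torque(): the same for the moment, N m.
- arm.read_opening(): opening from 0.0 (shut) to 1.0 (fully open).
Only numpy, scipy, OpenCV 4.12 (cv2) and the standard library are available. Lean on these libraries where they do the work, as an engineer would, in place of code of your own. Each camera call takes 0.05 s, during which the arm holds its last target. There are 200 camera calls.

## Working session

There is one attempt and no reset: what is moved stays moved. The work goes in short steps, each a Python script; the robot and the scene stay as the last script left them, time stands still between calls to the robot, and variables do not carry over. Pictures are saved under pics/ and viewed, on a budget of 14 in all, crops included, one or two more only if the job needs it, and the job is handed in when it is done.

```bash
ls && mkdir -p pics
python3 - <<'E'
from station import *
import cv2
for n in("scene","top"):
    cv2.imwrite(f"pics/{n}0.png",snapshot(n)); c=camera_info(n); print(n,{k:(v if k in("fx","fy","cx","cy","dist_coeffs") else __import__('numpy').round(v,3).tolist()) for k,v in c.items()})
print(camera_info("wrist")); print(arm.read_eef_rot(),arm.read_time())
E
```

```text
pics
scene {'fx': 522.9766701721874, 'fy': 522.9766701721874, 'cx': 316.7253898720516, 'cy': 240.66238546520822, 'dist_coeffs': array([-0.08512892,  0.        ,  0.        ,  0.        ,  0.        ]), 'R': [[0.252, 0.968, -0.014], [0.525, -0.149, -0.838], [-0.813, 0.203, -0.546]], 't': [-0.128, -0.207, 1.609]}
top {'fx': 435.4693610402575, 'fy': 435.4693610402575, 'cx': 319.991761647385, 'cy': 239.49428536550758, 'dist_coeffs': array([-0.03302288,  0.        ,  0.        ,  0.        ,  0.        ]), 'R': [[-0.003, -1.0, 0.018], [-0.99, 0.0, -0.14], [0.14, -0.018, -0.99]], 't': [0.005, 0.461, 0.977]}
{'fx': 399.9902962554437, 'fy': 399.9902962554437, 'cx': 319.4474557110943, 'cy': 243.39668691742185, 'dist_coeffs': array([-0.00910694,  0.        ,  0.        ,  0.        ,  0.        ]), 'T_tool_cam': array([[-9.41689085e-04, -2.85821600e-01,  9.58282383e-01,
        -6.95368896e-02],
       [ 9.99998905e-01, -1.36336922e-03,  5.76038639e-04,
        -1.55964905e-03],
       [ 1.14184842e-03,  9.58281876e-01,  2.85822571e-01,
        -7.37598415e-02],
       [ 0.00000000e+00,  0.00000000e+00,  0.00000000e+00,
         1.00000000e+00]])}
[ 0.12219761  0.69646095 -0.12385823  0.69618175] 0.1
```

View pics/top0.png

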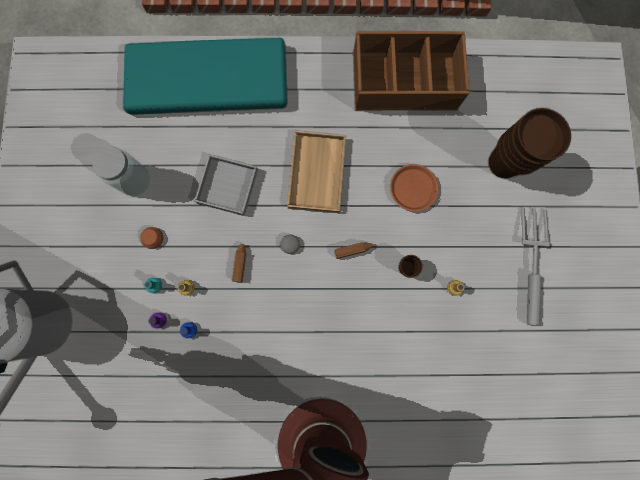

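View pics/scene0.png

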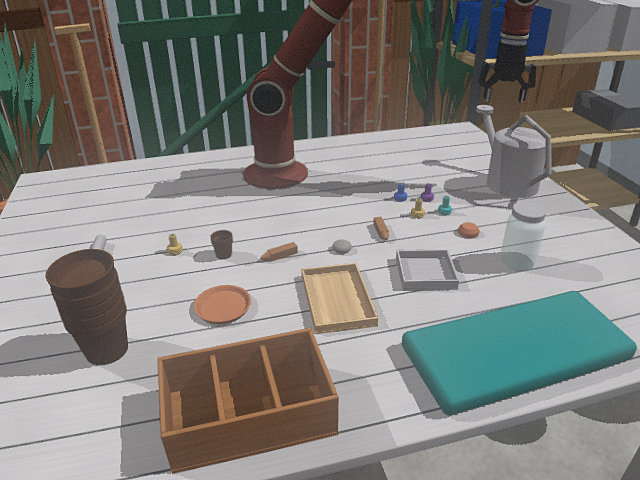

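The top view shows these candidates:
- **Brass couplings:** (186,288) and (456,288). The look-alikes are turquoise (153,285), purple (158,320) and blue (188,330).
- **Pegs:** (239,263) and (355,250).
- **Small pot:** brown at (410,266). The terracotta item at (151,237) and the grey stone at (289,243) aren't part of the job.
- **Targets:** tray (317,172), tin (227,184), saucer (414,188).
- **Bystanders:** jar (110,165) and tower (530,145).

Next is one close crop to check these choices.

Run:
```python
import cv2,numpy as np
i=cv2.imread("pics/top0.png")
a=cv2.resize(i[225:345,130:290],None,fx=5,fy=5,interpolation=cv2.INTER_CUBIC)[:590]
f=lambda y,x,h,w,s:cv2.resize(i[y:y+h,x:x+w],None,fx=s,fy=s,interpolation=cv2.INTER_CUBIC)
c=np.vstack([f(225,130,75,160,5)[:,:800],f(228,320,75,160,5)[:225*2,:800]])[:750]
c=cv2.resize(c,(640,600));cv2.imwrite("pics/crop1.png",c)  # 4x; top: origin(130,225), bottom from row300: origin(320,228)
c=f(125,190,100,200,4);cv2.imwrite("pics/crop2.png",c) # unused unless needed
c=f(120,190,100,260,3);cv2.imwrite("pics/crop2.png",c)
```

```text
(no output)
```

View pics/crop1.png

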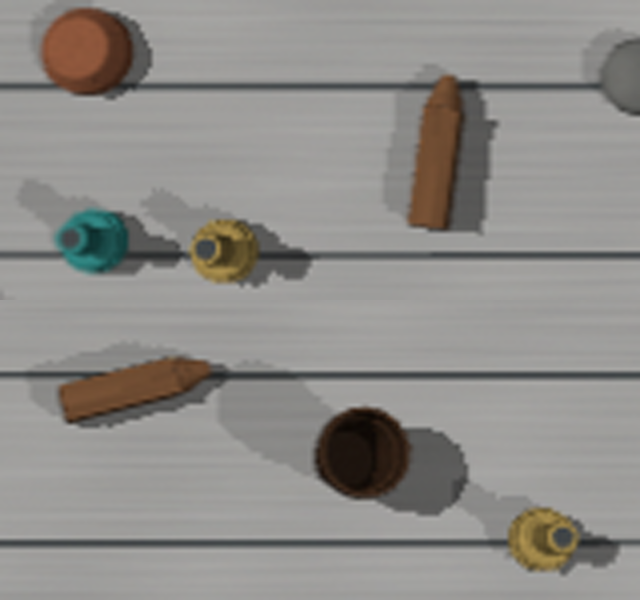

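View pics/crop2.png

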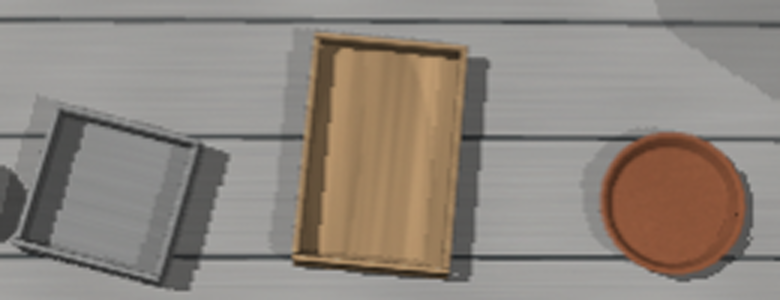

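```bash
cat > h.py <<'E'
from station import *
import cv2, numpy as np
from scipy.spatial.transform import Rotation as R
def quat(a):  # tool down, jaws along yaw a
    x=np.array([0,0,-1.]); y=np.array([np.cos(a),np.sin(a),0])
    return R.from_matrix(np.c_[x,y,np.cross(x,y)]).as_quat()
def ray(c,Rwc,o,px,z):
    K=np.array([[c["fx"],0,c["cx"]],[0,c["fy"],c["cy"]],[0,0,1]])
    u=cv2.undistortPoints(np.array(px,float).reshape(-1,1,2),K,np.array(c["dist_coeffs"]))[:,0]
    d=np.c_[u,np.ones(len(u))]@Rwc.T
    return (o+d*((z-o[2])/d[:,2])[:,None])[:,:2]
def top(px,z):
    c=camera_info("top"); r=np.array(c["R"]); return ray(c,r.T,-r.T@np.array(c["t"]),px,z)
def wristpose():
    T=np.eye(4);T[:3,:3]=R.from_quat(arm.read_eef_rot()).as_matrix();T[:3,3]=arm.read_tool_pos()
    return T@np.array(camera_info("wrist")["T_tool_cam"])
def wrist(T,px,z): return ray(camera_info("wrist"),T[:3,:3],T[:3,3],px,z)
E
python3 - <<'E'
from h import *
np.set_printoptions(precision=4,suppress=True)
s=lambda p,k,o:np.array(p)/k+np.array(o)
A=lambda p:s(p,4,(130,225)); B=lambda p:s(np.array(p)-[0,300],4,(320,228)); C=lambda p:s(p,3,(190,120))
print("ca",top(A([[208,249]]),.046),top(A([[224,250]]),.012)); print("cb",top(B([[563,538]]),.046),top(B([[543,539]]),.012)); print("turq",top(A([[70,238]]),.046))
print("pot",top(B([[362,451]]),.055))
for n,p in(("p1",A([[447,80],[430,222]])),("p2",B([[211,369],[65,403]]))):
    q=top(p,.020);d=q[0]-q[1];print(n,q.mean(0),np.degrees(np.arctan2(d[1],d[0])),np.hypot(*d))
for n,p,z in(("tray",[[318,37],[466,46],[450,272],[294,261]],.022),("tin",[[62,108],[200,147],[163,283],[17,243]],.025)):
    q=top(C(p),z);print(n,q.mean(0),[ (np.degrees(np.arctan2(*(q[(i+1)%4]-q[i])[::-1])).round(1),np.hypot(*(q[(i+1)%4]-q[i])).round(4)) for i in range(4)])
print("saucer",top(C([[673,204]]),.014))
print("jar",top([[109,164]],.14),"tower",top([[540,138]],.195))
for p in ([.55,.3],[.6,-.3]): 
  for a in(0,90,180,-90): print(p,a,arm.ik([*p,.2],quat(np.radians(a))))
E
```

```text
ca [[0.3505 0.3151]] [[0.351  0.3159]]
cb [[ 0.3485 -0.3148]] [[ 0.349  -0.3146]]
turq [[0.3566 0.3931]]
pot [[ 0.3976 -0.1993]]
p1 [0.4082 0.1912] -5.530321256762778 0.08309780560501322
p2 [ 0.4388 -0.0766] -76.91231556127212 0.08824114191409793
tray [0.6285 0.0101] [(np.float64(-93.4), np.float64(0.1201)), (np.float64(175.5), np.float64(0.1875)), (np.float64(85.9), np.float64(0.1233)), (np.float64(-5.5), np.float64(0.1862))]
tin [0.5927 0.2251] [(np.float64(-106.2), np.float64(0.1154)), (np.float64(166.3), np.float64(0.1135)), (np.float64(74.5), np.float64(0.1199)), (np.float64(-16.0), np.float64(0.1148))]
saucer [[ 0.5889 -0.224 ]]
jar [[0.6072 0.4535]] tower [[ 0.6475 -0.4437]]
[0.55, 0.3] 0 [-0.6846  0.6985  0.2553  1.6193 -0.2175  0.8518 -0.3429]
[0.55, 0.3] 90 [-0.4829  0.6875 -0.0865  1.6121  0.0733  0.8452  0.9723]
[0.55, 0.3] 180 [-0.249   0.7326 -0.4924  1.6037  0.4119  0.9103  2.2512]
[0.55, 0.3] -90 [-0.904   0.7723  0.6566  1.6268 -0.5569  0.9373 -1.6173]
[0.6, -0.3] 0 [ 0.1166  0.8179  0.5954  1.4853 -0.5093  0.9962  0.845 ]
[0.6, -0.3] 90 [ 0.3764  0.7501  0.099   1.4755 -0.0848  0.9202  2.0712]
[0.6, -0.3] 180 [-0.0889  1.0167  1.1313  1.4924 -0.9478  1.2456 -1.9706]
[0.6, -0.3] -90 [ 0.0127  0.8874  0.8295  1.4889 -0.705   1.0813 -0.5736]
```

```bash
cat >> h.py <<'E'
def go(xy,z,deg):
    "hover move, choosing the half-turn nearest the present joints"
    q=np.array(arm.read_joint_positions()); best=None
    for a in(deg,deg+180):
        j=arm.ik([*xy,z],quat(np.radians(a)))
        if j is not None and abs(j[6])<2.7:
            c=np.abs(np.array(j)-q).max()
            if best is None or c<best[0]: best=(c,a)
    arm.movep([*xy,z],quat(np.radians(best[1])))
def pick(xy,deg,z,opening,effort,hover=.18):
    arm.move_gripper(opening); go(xy,hover,deg)
    arm.line_to([*xy,z],.12); print("down f",np.round(arm.read_ft_force(),1))
    arm.move_gripper(0,effort); print("closed",round(arm.read_opening(),3))
    arm.line_to([*xy,hover],.15); print("lifted",round(arm.read_opening(),3),np.round(arm.read_ft_force(),1))
def place(xy,deg,z,opening,hover=.18):
    go(xy,hover,deg); arm.line_to([*xy,z+.02],.15); arm.line_to([*xy,z],.05)
    print("place f",np.round(arm.read_ft_force(),1)); arm.move_gripper(opening); arm.line_to([*xy,hover],.15)
    print("t",round(arm.read_time(),1),"open",round(arm.read_opening(),2))
TRAY=np.array([.6285,.0101]);TIN=np.array([.5927,.2251]);SAUCER=np.array([.5889,-.224])
ux=lambda d:np.array([np.cos(np.radians(d)),np.sin(np.radians(d))])
E
python3 - <<'E'
from h import *
p=np.array([.4082,.1912])-.004*ux(-5.5)
arm.move_gripper(.6); go(p,.18,84.5); T=wristpose(); np.save("T1.npy",T); cv2.imwrite("pics/w1.png",snapshot("wrist")); print(arm.read_time(),arm.read_tool_pos())
E
```

```text
2.3083 [0.40449145 0.19293468 0.18022674]
```

View pics/w1.png

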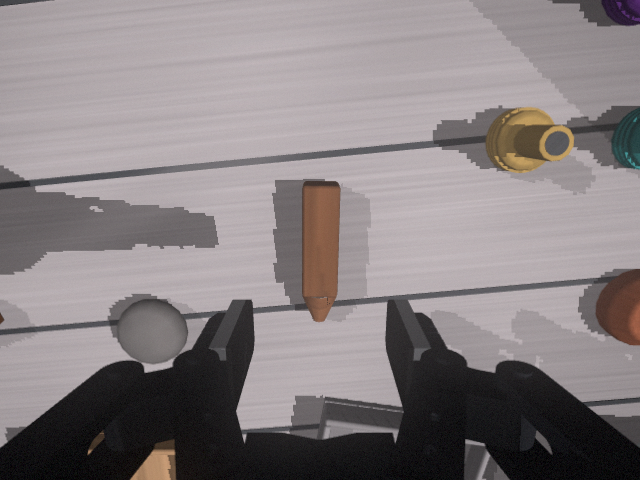

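The peg runs from (321,185) to (319,320) and sits centred between the jaws, with the brass coupling's stem at (557,143). Next I compare these with the top-camera estimates, then pick.

Run:
```python
from h import *
T=np.load("T1.npy"); q=wrist(T,[[321,190],[319,318]],.018); d=q[0]-q[1]
print(q,q.mean(0),np.degrees(np.arctan2(d[1],d[0])),"ca",wrist(T,[[557,143]],.046))
p=q.mean(0)-.004*ux(-5.5)
pick(p,84.5,.077,.6,40)
cv2.imwrite("pics/w2.png",snapshot("wrist"))
place(TRAY-.045*ux(-5.3),-5.3,.0835,.5)
```

```text
[[0.36757066 0.19644452]
 [0.44941318 0.18742385]] [0.40849192 0.19193418] 173.71025725091758 ca [[0.35087044 0.31566575]]
down f [ 0.3  1.2 -0. ]
closed 0.247
lifted 0.246 [-0.5 -0.2 -0.4]
place f [ 0.9 -0.1 -0.2]
t 8.4 open 0.5
```

The wrist and top estimates agree within 1 mm, so I go on with peg 2.

Run:
```python
from h import *
p=np.array([.4388,-.0766])-.004*ux(-77)
pick(p,13,.077,.6,40)
place(TRAY+.045*ux(-5.3),-5.3,.0835,.5)
go(TRAY-.09*ux(-5.3),.25,-5.3); 
T=wristpose(); np.save("T3.npy",T); cv2.imwrite("pics/w3.png",snapshot("wrist"))
```

```text
down f [0.7 0.6 0. ]
closed 0.246
lifted 0.246 [-0.5  0.4 -1.1]
place f [ 0.6 -0.3 -0.2]
t 14.9 open 0.5
```

View pics/w3.png

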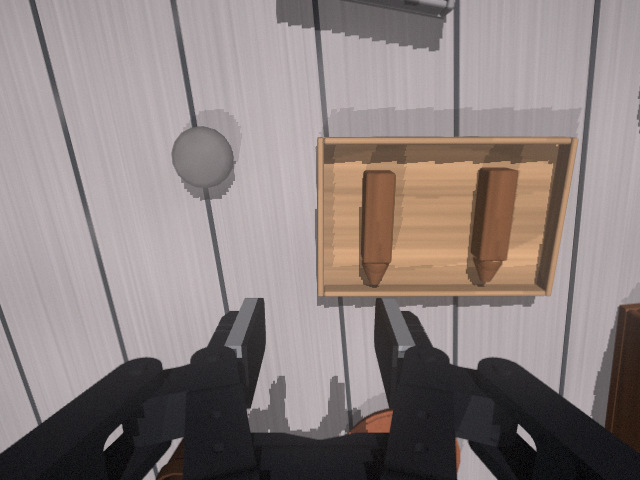

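Both pegs lie flat inside the tray, at (378,228) and (493,226). Next are the couplings.

Run:
```python
from h import *
pick(np.array([.3508,.3156]),30,.095,.6,40)
place(TIN-.027*ux(-16),74,.1015,.5,.2)
pick(np.array([.3488,-.3147]),-30,.095,.6,40)
place(TIN+.027*ux(-16),74,.1015,.5,.2)
go(TIN-.1*ux(-16),.25,74)
cv2.imwrite("pics/w4.png",snapshot("wrist"))
```

```text
down f [-0.3 -0.1  0.9]
closed 0.193
lifted 0.196 [-0.  -0.4 -1.8]
place f [ 0.2  0.  -0.1]
t 22.5 open 0.5
down f [0.3 0.1 0.1]
closed 0.194
lifted 0.193 [-0.6 -0.2 -1.2]
place f [ 0.3 -0.  -1.8]
t 31.4 open 0.5
```

View pics/w4.png

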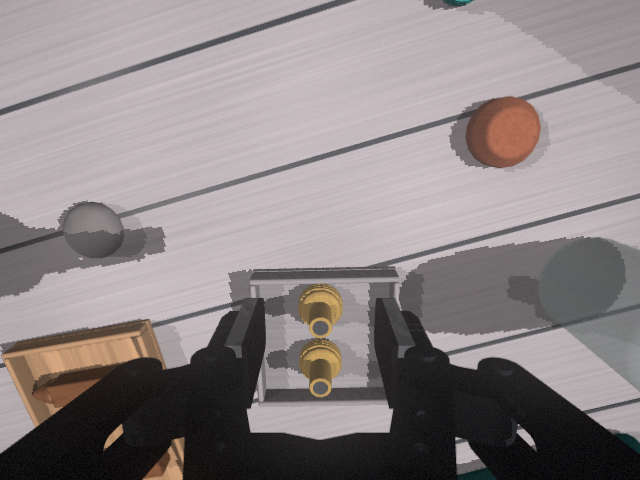

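Both couplings stand upright in the tin, with stem tops at (320,327) and (320,387). The small pot is next.

Run:
```python
from h import *
pick(np.array([.3976,-.1993]),0,.108,1.0,20,.2)
place(SAUCER,0,.1145,1.0,.22)
go(SAUCER-[.03,0],.25,0)
T=wristpose(); np.save("T5.npy",T); cv2.imwrite("pics/w5.png",snapshot("wrist"))
go([.5,0],.3,0); arm.pause(.3)
cv2.imwrite("pics/scene1.png",snapshot("scene"));cv2.imwrite("pics/top1.png",snapshot("top"))
```

```text
down f [ 0.1  0.6 -0.5]
closed 0.596
lifted 0.599 [ 0.7 -0.2 -0.4]
place f [ 0.6 -0.1 -0.2]
t 39.7 open 1.0
```

View pics/w5.png

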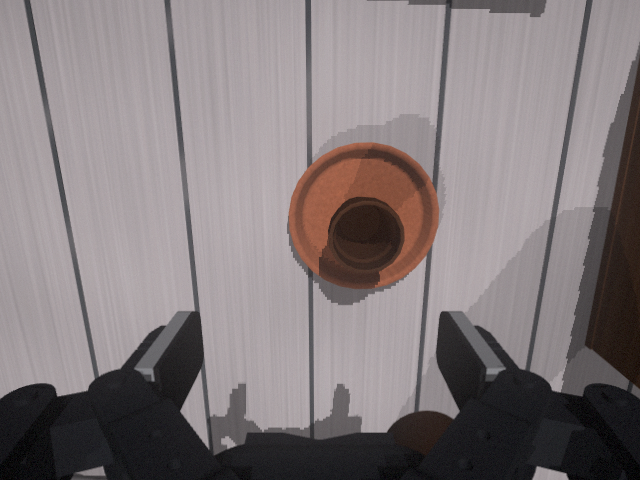

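View pics/scene1.png

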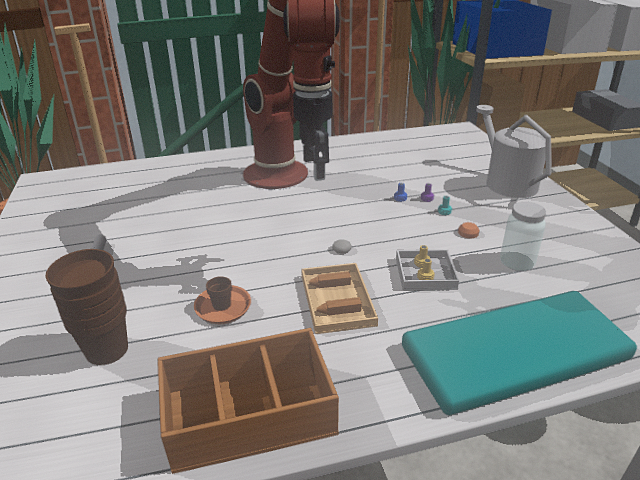

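In the wrist view the pot's rim is centred at (366,234) and the saucer's rim at (364,215). The scene view shows everything upright, with the jar and tower at the same pixels as before. I compute the pot-to-saucer offset and hand in if it is small.

Run:
```python
from h import *
T=np.load("T5.npy"); s=wrist(T,[[364,215]],.014);p=wrist(T,[[366,234]],.060); e=np.hypot(*(p-s)[0]); print(s,p,e)
a,b=cv2.imread("pics/scene0.png").astype(int),cv2.imread("pics/scene1.png").astype(int)
d=np.abs(a-b).max(2); print("jar diff",np.median(d[205:265,500:545]),"tower",np.median(d[255:355,55:120]))
print(arm.read_time())
if e<.008: ticket.finish_job(); print("done")
```

```text
[[ 0.59142199 -0.22083577]] [[ 0.58794336 -0.22366889]] 0.004486360379393517
jar diff 4.0 tower 5.0
41.35
the job is handed in; nothing more can be done
done
```

I sorted all five pieces on the first try and handed the job in at about 41 s of the 102 s allowed. The hand-in gives no verdict, so these results are from my own pictures.

- **Pegs:** both lie flat and apart on the floor of the oblong tray, seen in a wrist picture.
- **Couplings:** both brass ones stand upright in the square tin. I left the blue, purple and turquoise look-alikes alone.
- **Small pot:** it stands upright in the saucer, about 4.5 mm off centre against a limit of 15 mm.
- **Jar and tower:** they sit at the same place in the scene picture before and after. The picture there changed only at noise level.

No check failed. The wrist and top cameras agreed within about 1 mm on the two pieces I compared (the first peg and one coupling). Their saucer positions differed by about 4 mm, and the pot is well within its limit by either one.

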